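# Rock a wedged casting core out of its mould and hang it to dry

## Robot

A 6-joint arm with a two-finger parallel gripper is mounted at the origin on the work surface. World frame = base frame: x ahead of the robot, y to its left, z up, the work surface at z = 0. Lengths are in m, angles in rad, forces in N, time in s.
With the tool pointing down it reaches from about 0.35 to 0.85 m from the base axis. Payload 8.1 kg.
Tool frame: the origin (TCP) lies at the very end of the fingers, on their centre line; the grasp point (between the pads) lies robot.hold_point_z behind it (robot.hold_point_z is the distance from the TCP to the grasp point, in m); z points along the fingers, y is the direction in which the jaws open and shut (so a half turn about z gives the same grasp; the last joint's range is limited). The gripper opens to 93 mm and grips with 3 to 60 N. Pads are 15 mm wide; open, the fingers measure 128 mm over their backs; the gripper's body (75 mm by 188 mm) begins 65 mm behind the grasp point.
Start: joints at [-1.395, 0.13, 1.488, -0, 1.523, -0.085], TCP at [0.155, -0.58, 0.219] pointing down, gripper open.
Joint ranges: [-2.96, 2.96], [-0.89, 2.26], [0.02, 2.5], [-1.34, 4.48], [0, 2.73], [-2.66, 2.66]. Speed limits (rad/s): [2.39, 2.39, 2.79, 3.14, 3.14, 3.14].

## Interface

Orientations are given as a rotation vector (axis times angle).
In Python, from plant import robot, cams gives the robot as it stands. The module is installed in compiled form; this text tells all that it offers.
- The arm moves only by the tool step_arm, never from a script. Its argument "deltas" is a list of rows, each an object with "offset": the shift along the tool's x, y, z in cm, a list of three; "roll": the turn about the tool's z in rad. In form: [{"offset": [x, y, z], "roll": roll}, ...]. A call has 1 to 12 rows; each row shifts and turns the commanded pose from where the row before left it, along the tool's axes as they then stand; what a row does not reach is not made up. A row lasts 1/8 s, in which the tool goes at most 62.5 mm and 10.7 degrees, less where a joint would pass 70% of its speed; a pose out of reach is approached as far as the arm can. A call with a gripper value outside its range is refused whole. "fingers" is the finger opening in cm, from 0 to 9.3, set as the call begins (left out, the last holds). The fingers move at their own pace and stop on an object; "grip_force" is the grip in N (left out, the last holds). Time passes only in rows, so rows that do not move let the fingers close. It gives the time, the measured TCP pose, the force and the opening at its end, in the units of the state.
- robot.read_state(): the state, without advancing time (a new reading comes with each control period).
- cams.read_camera(name): name is "side" or "top"; returns a dict with "pixels" (384x512x3 uint8, red, green, blue), "fx", "fy", "cx", "cy" (pixels), "extrinsics" (4x4, takes a point from world to camera coordinates). Camera axes: x right, y down, z forward; pixel columns grow to the right and rows downward; lengths in m; the calibration is good to about 2 mm. A picture is of the moment at which its call begins. There is no depth.
- robot.close_job(): hands the job in, once; it reports no verdict.
Trained networks look in a picture, given as the dict that the camera call returned (one of the last four; its "shot" number tells which), for a name from the list of things; names that differ only in an ending like _2 or _b are one class to them, and where a whole thing is asked for, a point or a joint stands for the part that bears it (a point fixed in the world has none). Each returns a list of dicts, best first, with "score" (0 to 1); they miss things now and then, are a little off and sometimes report something else, mostly with a low value. They report only what shows in the picture. A call takes as long as a camera call. They do not tell look-alikes from the thing itself.
- cams.boxes_of(picture, thing): "xy" ([column, row] in pixels, amid what is visible of it).
- cams.silhouettes(picture, thing): "mask" (384x512 bool, what is visible of it) and "xy" ([column, row] in pixels, amid what is visible of it).
- cams.pinpoint(picture, thing): "xy" ([column, row] in pixels: a listed point, or the origin of a listed thing).
The state is a dict: "t": time; "q": joint angles; "dq": joint speeds; "joint_torque": joint torques, N m; "tool_pos": TCP position; "orientation": TCP orientation; "force": force on the tool from outside, world axes, zero at the start; "wrist_torque": the same for the moment, N m; "opening": finger opening in m.
Only numpy, scipy, OpenCV 4.12 (cv2) and the standard library are available. Lean on these libraries where they do the work, as an engineer would, in place of code of your own. Each camera call takes 0.05 s, during which the arm holds its last target. There are 200 camera calls.

## Task

The T-handled core is wedged tightly between the sprung jaws of the steel specimen mould: work it loose by rocking it from side to side while easing it upwards, without lifting, tipping or dragging the mould, since a straight pull only picks up the whole mould. Then hang the core by its T-handle in the V seats of the drying rack, upright and hanging still, and let go. Leave the jar, the pot and the tiles alone.

Things in the scene. Friction and masses are not known exactly. Their poses are not given: they have to be found in the camera images.
- mould: Specimen mould of grey steel, loose on the bench, 5.4 kg, footprint 200 (its x) x 120 (y) mm, rim 60 mm above the bench. Origin: centre of the underside, z up. In its middle a pocket 42 (x) x 54 (y) mm; on the pocket's +x and -x sides two dark sprung jaws pinch the core with about 75 N each. A straight pull needs well over 60 N and lifts the mould.
- jaw_line (a point): Midpoint between the two round jaw noses (8 mm radius, lying along y), 45 mm above the bench. The core rocks about this line along the mould's y: push the T-bar along the mould's x (square to the bar) with 10 to 25 N. The core can be raised at most 15 mm per radian swung, nearly without pull (4 mm for a swing from 0.15 rad one side to 0.15 the other); faster, it sticks.
- pocket_floor (a point): Centre of the pocket's floor, 15 mm above the bench; axes as the mould's. The pocket's edge is 36 mm above the bench, 21 mm from the centre along x, which lets the core lean about 0.2 rad either way at first. The jaws let go once the core has risen about 20 mm from this floor; keep rocking until then.
- core: The core, about 0.45 kg: aluminium foot 30 (its x) x 50 (y) x 60 (z) mm, the lowest 13 mm being 3.5 mm smaller all round; on it a 16 mm square stem and a round steel T-bar along y, 22 mm diameter, 120 mm long. Origin: centre of the foot's underside, z towards the T-bar. At the start it stands upright on the pocket floor, its axes along the mould's.
- core_bar (a point): Centre of the core's T-bar, on the bar's axis, 125 mm above the foot's underside (140 mm above the bench at the start). Axes as the core's: the bar lies along y. It can be gripped here from above, across the bar (along x), and can turn about its axis in the grip, so leaning the gripper along with the core rocks it most surely.
- rack: Drying rack, fixed: a white drip tray 150 (x) x 160 (y) x 14 mm, floor 5 mm above the bench, with two aluminium uprights 12 mm thick (y), 40 mm wide (x), inner faces at y = +-35 mm, each topped by a V seat (45 degree sides, open upwards, lips at x = +-28 mm, 167 mm above the bench). Origin: centre of the underside, z up.
- rack_seat (a point): Where the T-bar's centre lies when the core hangs in the rack: 160 mm above the bench on the rack's centre. Axes as the rack's; the hung T-bar lies along the rack's y, either way round, its ends in the two V seats, the foot hanging between the uprights, its underside 35 mm above the bench.
- jar: Bystander: closed amber glass jar, 64 mm diameter, 95 mm high. Origin: centre of the underside.
- pot: Bystander: open white sample pot, 68 mm diameter, 60 mm high. Origin: centre of the underside.
- tiles: Bystander: square block of stacked terracotta tiles, 100 x 100 x 30 mm. Origin: centre of the underside.
Not all that is in view belongs to the job. What is shaped like the mould but pink or red is not meant. What is shaped like the core but black is not meant.

How it is judged:
By the outcome, as a careful person would: the job done as asked, in the order asked, and still so for the second after the job is handed in, with the robot touching nothing.
It also fails if it takes over 72 s, if anything falls off the work surface, if the arm or the gripper's body presses on something with over 40 N, if the wrist force passes 120 N, or if a joint passes its speed limit or range.

## Working session

There is one attempt and no reset: what is moved stays moved. The work goes in short steps, Python scripts to look and compute and a tool call to move; the robot and the scene stay as the last step left them, time stands still between calls to the robot, and variables do not carry over. Pictures are saved under pics/ and viewed, about 8 in all and at most 12, crops included, and the job is handed in when it is done.

Besides the shell and the picture viewer there is one more tool, called after ">>>" as name(argument=value, ...) on one line, values as JSON. step_arm: Moves the arm, as the interface text tells. Its arguments: {"type":"object","properties":{"deltas":{"type":"array"},"fingers":{"type":"number"},"grip_force":{"type":"number"}},"required":["deltas"]}

```bash
mkdir -p pics; cat > h.py <<'E'
from plant import robot, cams
import numpy as np, cv2
from scipy.spatial.transform import Rotation as R
def save(p,n): cv2.imwrite(f'pics/{n}.png',p['pixels'][:,:,::-1])
def ray(p,xy):
    E=np.array(p['extrinsics']);d=np.array([(xy[0]-p['cx'])/p['fx'],(xy[1]-p['cy'])/p['fy'],1.])
    return -E[:3,:3].T@E[:3,3],E[:3,:3].T@d
def atz(p,xy,z):
    o,d=ray(p,xy);return o+d*(z-o[2])/d[2]
def proj(p,X):
    E=np.array(p['extrinsics']);c=(E[:3,:3]@np.atleast_2d(X).T).T+E[:3,3]
    return np.c_[c[:,0]/c[:,2]*p['fx']+p['cx'],c[:,1]/c[:,2]*p['fy']+p['cy']]
E
python3 - <<'E'
from h import *
np.set_printoptions(precision=3,suppress=True)
print(robot.hold_point_z,robot.read_state())
Z=dict(mould=0,jaw_line=.045,core_bar=.14,core=.015,rack=0,rack_seat=.16,jar=0,pot=0,tiles=0)
ims=[]
for c in('top','side'):
    p=cams.read_camera(c);ims.append(p['pixels']);save(p,c)
    o,d=ray(p,(256,192));print(c,'cam',o,d)
    for n,z in Z.items():
        print(n,[(np.round(r['xy']),round(r['score'],2),atz(p,r['xy'],z)[:2]) for r in cams.pinpoint(p,n)[:3]])
E
```

```text
0.0188 {'t': 0.0, 'q': array([-1.395,  0.131,  1.489,  0.   ,  1.523, -0.085]), 'dq': array([ 0.   , -0.001, -0.   ,  0.   ,  0.   , -0.001]), 'joint_torque': array([  0.001, -55.985, -49.175,   0.077,   0.035,  -0.   ]), 'tool_pos': array([ 0.155, -0.579,  0.218]), 'orientation': array([-3.113, -0.408,  0.   ]), 'force': array([-0.986,  1.151, -0.089]), 'wrist_torque': array([ 0.002,  0.008, -0.013]), 'opening': 0.09280194017220501}
top cam [ 0.206 -0.034  1.548] [ 0.193  0.014 -0.981]
mould [(array([313., 193.]), 0.64, array([ 0.502, -0.208])), (array([342., 282.]), 0.63, array([ 0.198, -0.289])), (array([399., 219.]), 0.61, array([ 0.406, -0.496]))]
jaw_line [(array([316., 187.]), 0.96, array([ 0.513, -0.215])), (array([402., 220.]), 0.78, array([ 0.394, -0.492])), (array([345., 279.]), 0.6, array([ 0.209, -0.294]))]
core_bar [(array([259., 178.]), 0.82, array([ 0.529, -0.025])), (array([310., 124.]), 0.71, array([ 0.703, -0.195])), (array([322., 182.]), 0.56, array([ 0.509, -0.222]))]
core [(array([315., 192.]), 0.86, array([ 0.502, -0.213])), (array([306., 136.]), 0.7, array([ 0
[... 542 characters left out ...]
), (array([341., 179.]), 0.71, array([ 0.206, -0.285])), (array([303., 141.]), 0.61, array([ 0.414, -0.524]))]
core_bar [(array([269., 153.]), 0.74, array([ 0.503, -0.245])), (array([216., 155.]), 0.73, array([ 0.706, -0.17 ])), (array([245., 188.]), 0.65, array([ 0.523, -0.007]))]
core [(array([245., 212.]), 0.84, array([ 0.53 , -0.014])), (array([265., 182.]), 0.59, array([ 0.51 , -0.215])), (array([219., 179.]), 0.56, array([ 0.703, -0.172]))]
rack []
rack_seat []
jar [(array([181., 209.]), 0.84, array([0.784, 0.029])), (array([280., 218.]), 0.37, array([ 0.4  , -0.036]))]
pot [(array([280., 221.]), 0.69, array([ 0.392, -0.018]))]
tiles [(array([196., 323.]), 0.57, array([0.521, 0.451]))]
```

View pics/top.png

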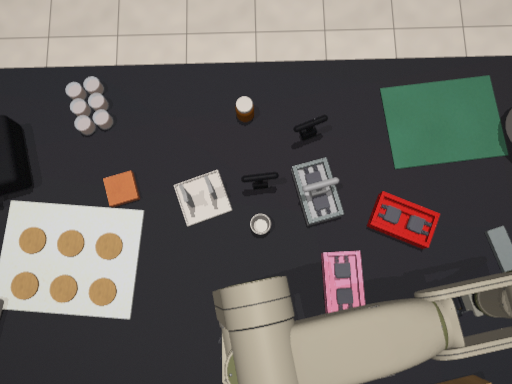

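View pics/side.png

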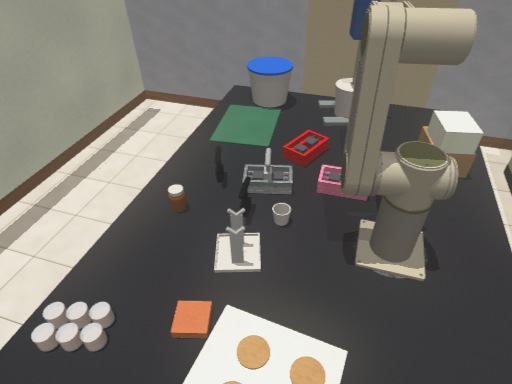

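The grey mould at top (317,190), carrying the steel core with its bar at (322,185), fits the description. The pink (343,282) and red (404,220) moulds and the black cores (260,177) and (310,124) are look-alikes. Next I fit the poses and confirm them in one enlarged crop.

```bash
cat > fit.py <<'E'
from h import *
from scipy.optimize import minimize
def sil(p,n,xy):
    L=[r for r in cams.silhouettes(p,n) if np.hypot(*(np.array(r['xy'])-xy))<20]
    return L[0]['mask'] if L else None
def boxpts(x,y,yaw,sx,sy,z0,z1):
    c,s=np.cos(yaw),np.sin(yaw)
    return np.array([[x+c*a-s*b,y+s*a+c*b,z] for a in(-sx/2,sx/2) for b in(-sy/2,sy/2) for z in(z0,z1)])
def hullmask(p,P,S=4):
    h=cv2.convexHull((proj(p,P)*S+S/2).astype(np.float32))
    m=np.zeros((384*S,512*S),np.uint8);cv2.fillConvexPoly(m,np.round(h).astype(np.int32),1)
    return cv2.resize(m.astype(np.float32),(512,384),interpolation=cv2.INTER_AREA)
def fit(views,f,x0):
    # views: (p,mask,ignore mask)
    def cost(v):
        return sum((np.abs(hullmask(p,f(v))-m)*(~ig)).sum() for p,m,ig in views)
    best=None
    for dy in(-.15,0,.15):
        r=minimize(cost,np.array(x0)+[0,0,dy],method='Nelder-Mead',options=dict(initial_simplex=np.array(x0)+[0,0,dy]+np.array([[0,0,0],[.01,0,0],[0,.01,0],[0,0,.15]]),xatol=2e-4,fatol=.1))
        if best is None or r.fun<best.fun:best=r
    return best
E
cat > run1.py <<'E'
from fit import *
np.set_printoptions(precision=4,suppress=True)
pt=cams.read_camera('top');ps=cams.read_camera('side')
V=[];B=[]
for p,mx,cx in((pt,(317,192),(322,186)),(ps,(267,180),(268,165))):
    m=sil(p,'mould',np.array(mx));c=sil(p,'core',np.array(cx))
    print('masks',None if m is None else m.sum(),None if c is None else c.sum())
    z=np.zeros((384,512),bool)
    if m is not None:
        V.append((p,cv2.morphologyEx((m|(c if c is not None else z)).astype(np.uint8),cv2.MORPH_CLOSE,np.ones((5,5)))*1.0,z if c is None else cv2.dilate(c.astype(np.uint8),np.ones((3,3)))>0))
f=lambda v:boxpts(*v,.2,.12,0,.06)
res=[]
for vs in(V,V[:1],V[1:]):
    if vs:
        r=fit(vs,f,[.505,-.212,-1.35+np.pi/2*0 if False else 0.2]);print('mould',r.x,r.fun);res.append(r.x)
W=[]
for p,xy in((pt,(203,197)),(ps,(238,240))):
    m=sil(p,'rack',np.array(xy));print('rack mask',None if m is None else m.sum())
    if m is not None:W.append((p,m))
g=lambda v:boxpts(*v,.15,.16,0,.014)
z=np.zeros((384,512),bool)
ims=[]
for p,c,s in((pt,(317,190),90),(ps,(267,180),90),(pt,(203,197),90),(ps,(238,235),90)):
    im=p['pixels'][:,:,::-1]
    k=im[c[1]-45:c[1]+45,c[0]-58:c[0]+58];k=cv2.resize(k,(400,300),interpolation=cv2.INTER_CUBIC)
    ims.append(k)
    m=proj(p,f(res[0]));sc=400/116
    if c in((317,190),(267,180)):
        q=((m-[c[0]-58,c[1]-45])*sc+sc/2).astype(int)
        for a in q[1::2]:cv2.circle(k,tuple(map(int,a)),3,(0,255,0),-1)
        for a in q[0::2]:cv2.circle(k,tuple(map(int,a)),3,(0,255,255),-1)
cv2.imwrite('pics/crop1.png',np.vstack([np.hstack(ims[:2]),np.hstack(ims[2:])]))
E
python3 run1.py
```

```text
masks 2015 None
masks 1242 160
mould [ 0.5043 -0.2168  0.2464] 496.75
mould [ 0.5046 -0.2162  0.2484] 379.5625
mould [ 0.5042 -0.2195  0.2477] 105.875
rack mask 2032
rack mask 2094
```

View pics/crop1.png

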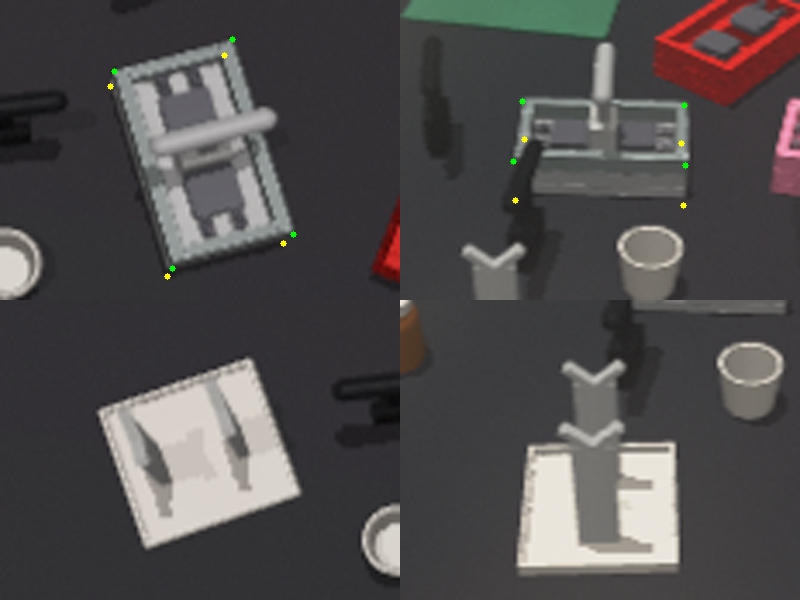

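The crop confirms it: the grey mould with its fitted corners (green) on the rim, the steel T-bar at top (322,185), and the rack's tray and V seats at top (203,197). Next I fit the rack and work out the first move.

```bash
cat > plan.py <<'E'
from h import *
def plan(xyz,yaw_y):
    """yaw_y: wanted world angle of tool y axis (mod pi). prints roll, then offset in rolled frame (cm)"""
    s=robot.read_state();M=R.from_rotvec(s['orientation']).as_matrix()
    ty=np.arctan2(M[1,1],M[0,1]);d=(yaw_y-ty+np.pi/2)%np.pi-np.pi/2
    roll=-d; M2=M@R.from_rotvec([0,0,roll]).as_matrix()
    off=M2.T@(np.array(xyz)-s['tool_pos'])*100
    print('t',round(s['t'],2),'tcp',np.round(s['tool_pos'],4),'tilt',np.round(M[:,2],3),'F',np.round(s['force'],1),'q6',round(s['q'][5],2),'open',round(s['opening'],4))
    print('roll',round(roll,3),'offset cm',np.round(off,2),'\ntool x',np.round(M2[:,0],3),'y',np.round(M2[:,1],3))
E
python3 - <<'E'
from fit import *
from plan import plan
np.set_printoptions(precision=4,suppress=True)
pt=cams.read_camera('top');ps=cams.read_camera('side')
z=np.zeros((384,512),bool)
m=sil(pt,'rack',np.array((203,197))).astype(float)
g=lambda v:boxpts(*v,.15,.16,0,.014)
r=fit([(pt,m,z)],g,[.488,.172,.25]);print('rack top',r.x,r.fun)
P=boxpts(*r.x,.056,.094,.167,.167);
for p,n,c in((pt,'t',(203,197)),(ps,'s',(238,235))):
    k=cv2.resize(p['pixels'][c[1]-45:c[1]+45,c[0]-58:c[0]+58,::-1],(400,300),interpolation=cv2.INTER_CUBIC);sc=400/116
    for Q,col in((P,(0,0,255)),(g(r.x)[1::2],(0,200,0)),(boxpts(*r.x,0,.094,.144,.144),(255,0,0))):
        for a in((proj(p,Q)-[c[0]-58,c[1]-45])*sc+sc/2).astype(int):cv2.circle(k,tuple(map(int,a)),2,col,-1)
    globals()[n]=k
cv2.imwrite('pics/crop2.png',np.hstack([t,s]))
plan([.504,-.217,.2],.247)
E
```

```text
rack top [0.4961 0.1731 0.3149] 60.5
t 1.55 tcp [ 0.1547 -0.5797  0.2186] tilt [-0.  0. -1.] F [-1.3  0.  -0.2] q6 -0.09 open 0.093
roll -1.557 offset cm [26.63 42.73  1.86] 
tool x [-0.244  0.97   0.   ] y [ 0.97   0.244 -0.   ]
```

View pics/crop2.png

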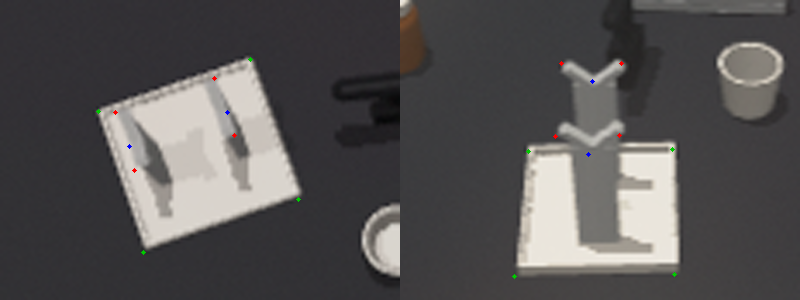

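>>> step_arm(deltas=[{"offset":[0,0,0],"roll":-0.173},{"offset":[0,0,0],"roll":-0.173},{"offset":[0,0,0],"roll":-0.173},{"offset":[0,0,0],"roll":-0.173},{"offset":[0,0,0],"roll":-0.173},{"offset":[0,0,0],"roll":-0.173},{"offset":[0,0,0],"roll":-0.173},{"offset":[0,0,0],"roll":-0.173},{"offset":[0,0,0],"roll":-0.173}], fingers=7, grip_force=35)

```text
t: 2.68
tool_pos: [0.1547, -0.5797, 0.2186]
orientation: [-1.924, -2.484, 0.0]
force: [-0.4, -1.0, -0.0]
opening: 0.0699
```

>>> step_arm(deltas=[{"offset":[2.2,3.55,0],"roll":0},{"offset":[2.2,3.55,0],"roll":0},{"offset":[2.2,3.55,0],"roll":0},{"offset":[2.2,3.55,0],"roll":0},{"offset":[2.2,3.55,0],"roll":0},{"offset":[2.2,3.55,0],"roll":0},{"offset":[2.2,3.55,0],"roll":0},{"offset":[2.2,3.55,0],"roll":0},{"offset":[2.2,3.55,0],"roll":0},{"offset":[2.2,3.55,0],"roll":0},{"offset":[2.2,3.55,0],"roll":0},{"offset":[2.2,3.55,0],"roll":0}])

```text
t: 4.18
tool_pos: [0.5042, -0.2185, 0.2188]
orientation: [1.931, 2.478, 0.0]
force: [-0.2, -0.6, 0.1]
opening: 0.0697
```

```bash
python3 - <<'E'
from h import *
from plan import plan
pt=cams.read_camera('top');ps=cams.read_camera('side')
for p in(pt,ps):
    for n,z in(('core_bar',.14),('jaw_line',.045)): print(n,[(np.round(r['xy']),round(r['score'],2),np.round(atz(p,r['xy'],z)[:2],3)) for r in cams.pinpoint(p,n)[:4]])
X=[.504,-.217,.14];b=np.array([-.244,.97,0])*.06
ims=[]
for p,c in((pt,(317,190)),(ps,(267,170))):
    k=cv2.resize(p['pixels'][c[1]-45:c[1]+45,c[0]-58:c[0]+58,::-1],(400,300),interpolation=cv2.INTER_CUBIC);sc=400/116
    for a in((proj(p,[X,X+b,X-b])-[c[0]-58,c[1]-45])*sc+sc/2).astype(int):cv2.circle(k,tuple(map(int,a)),2,(0,0,255),-1)
    ims.append(k)
cv2.imwrite('pics/crop3.png',np.hstack(ims))
plan([.504,-.217,.126],.247)
E
```

```text
core_bar [(array([260., 179.]), 0.92, array([ 0.524, -0.027])), (array([311., 123.]), 0.52, array([ 0.707, -0.196])), (array([320., 184.]), 0.44, array([ 0.504, -0.215])), (array([315., 191.]), 0.43, array([ 0.481, -0.199]))]
jaw_line [(array([342., 283.]), 0.95, array([ 0.196, -0.283])), (array([403., 221.]), 0.78, array([ 0.393, -0.497]))]
core_bar [(array([246., 189.]), 0.66, array([ 0.518, -0.004])), (array([266., 157.]), 0.52, array([ 0.507, -0.216])), (array([215., 154.]), 0.49, array([ 0.713, -0.177]))]
jaw_line [(array([339., 176.]), 0.82, array([ 0.215, -0.298])), (array([266., 176.]), 0.75, array([ 0.506, -0.217])), (array([305., 140.]), 0.68, array([ 0.41 , -0.533]))]
t 4.47 tcp [ 0.5028 -0.2201  0.2186] tilt [-0. -0. -1.] F [-0.8 -1.6 -1.2] q6 -0.75 open 0.0699
roll -0.0 offset cm [0.28 0.2  9.26] 
tool x [-0.244  0.97  -0.   ] y [ 0.97   0.244 -0.   ]
```

View pics/crop3.png

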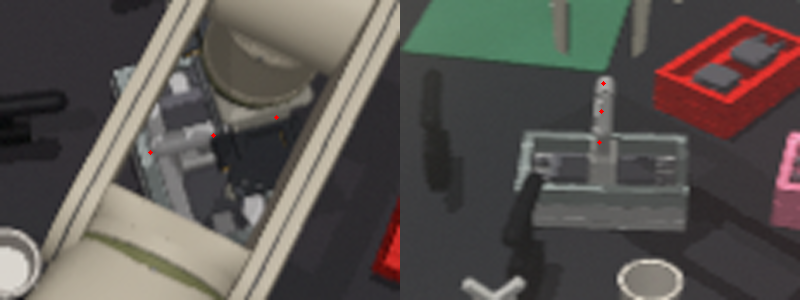

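The red dots, my estimate of the bar, lie on the bar in both views, and in the side crop the fingers straddle it. I go down and close.

>>> step_arm(deltas=[{"offset":[0.1,0.1,1.5],"roll":0},{"offset":[0.1,0.1,1.5],"roll":0},{"offset":[0.1,0,1.5],"roll":0},{"offset":[0,0,1.5],"roll":0},{"offset":[0,0,1.5],"roll":0},{"offset":[0,0,1.0],"roll":0},{"offset":[0,0,0.7],"roll":0},{"offset":[0,0,0],"roll":0}])

```text
t: 5.48
tool_pos: [0.5043, -0.216, 0.1262]
orientation: [-1.93, -2.478, 0.0]
force: [-0.2, 0.1, -0.1]
opening: 0.0696
```

>>> step_arm(deltas=[{"offset":[0,0,0],"roll":0},{"offset":[0,0,0],"roll":0},{"offset":[0,0,0],"roll":0},{"offset":[0,0,0],"roll":0},{"offset":[0,0,0],"roll":0},{"offset":[0,0,0],"roll":0}], fingers=0, grip_force=35)

```text
t: 6.22
tool_pos: [0.5031, -0.2166, 0.1267]
orientation: [-1.93, -2.476, 0.004]
force: [-8.1, -1.1, 6.0]
opening: 0.0209
```

>>> step_arm(deltas=[{"offset":[0,-0.25,0],"roll":0},{"offset":[0,-0.25,0],"roll":0},{"offset":[0,-0.25,0.02],"roll":0},{"offset":[0,-0.25,0.02],"roll":0}])

```text
t: 6.72
tool_pos: [0.4984, -0.2178, 0.1272]
orientation: [1.926, 2.474, 0.008]
force: [14.2, 3.9, -2.8]
opening: 0.0213
```

>>> step_arm(deltas=[{"offset":[0,-0.25,0],"roll":0},{"offset":[0,-0.25,0],"roll":0},{"offset":[0,-0.25,0],"roll":0},{"offset":[0,0,0],"roll":0}])

```text
t: 7.22
tool_pos: [0.492, -0.2198, 0.1284]
orientation: [1.925, 2.473, 0.01]
force: [15.3, 5.6, 0.3]
opening: 0.0209
```

```bash
python3 - <<'E'
from h import *
p=cams.read_camera('side');c=(267,170)
k=cv2.resize(p['pixels'][c[1]-45:c[1]+45,c[0]-58:c[0]+58,::-1],(640,496),interpolation=cv2.INTER_CUBIC);sc=640/116
from fit import boxpts
for a in((proj(p,boxpts(.5043,-.2168,.2464,.2,.12,0,.06))-[c[0]-58,c[1]-45])*sc+sc/2).astype(int):cv2.circle(k,tuple(map(int,a)),2,(0,255,0),-1)
cv2.imwrite('pics/crop4.png',k);s=robot.read_state();print(s['tool_pos'],s['force'])
E
```

```text
[ 0.49195594 -0.2197637   0.12843231] [15.26036394  5.73587455  0.60382863]
```

View pics/crop4.png

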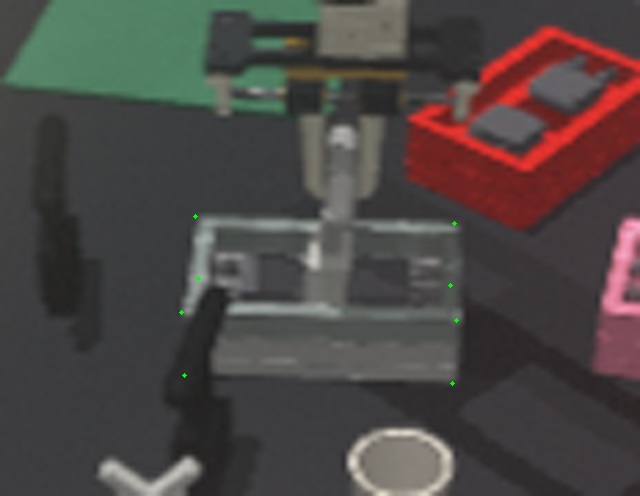

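>>> step_arm(deltas=[{"offset":[0,0.3,0],"roll":0},{"offset":[0,0.3,0],"roll":0},{"offset":[0,0.3,0],"roll":0},{"offset":[0,0.3,-0.04],"roll":0},{"offset":[0,0.3,-0.04],"roll":0},{"offset":[0,0.3,-0.03],"roll":0},{"offset":[0,0.3,-0.03],"roll":0},{"offset":[0,0.3,-0.03],"roll":0},{"offset":[0,0.3,-0.03],"roll":0},{"offset":[0,0.3,-0.02],"roll":0},{"offset":[0,0.25,-0.02],"roll":0},{"offset":[0,0.2,-0.02],"roll":0}])

```text
t: 8.78
tool_pos: [0.5174, -0.2139, 0.1296]
orientation: [-1.929, -2.474, 0.01]
force: [-21.8, -5.5, 15.5]
opening: 0.021
```

>>> step_arm(deltas=[{"offset":[0,-0.3,0],"roll":0},{"offset":[0,-0.3,-0.02],"roll":0},{"offset":[0,-0.3,-0.03],"roll":0},{"offset":[0,-0.3,-0.04],"roll":0},{"offset":[0,-0.3,-0.04],"roll":0},{"offset":[0,-0.3,-0.04],"roll":0},{"offset":[0,-0.3,-0.04],"roll":0},{"offset":[0,-0.3,-0.04],"roll":0},{"offset":[0,-0.3,-0.04],"roll":0},{"offset":[0,-0.3,-0.03],"roll":0},{"offset":[0,-0.3,-0.02],"roll":0},{"offset":[0,-0.3,0],"roll":0}])

```text
t: 10.28
tool_pos: [0.492, -0.2205, 0.1359]
orientation: [1.922, 2.47, 0.011]
force: [18.8, 5.4, 7.5]
opening: 0.0207
```

>>> step_arm(deltas=[{"offset":[0,0.3,0],"roll":0},{"offset":[0,0.3,-0.02],"roll":0},{"offset":[0,0.3,-0.03],"roll":0},{"offset":[0,0.3,-0.04],"roll":0},{"offset":[0,0.3,-0.04],"roll":0},{"offset":[0,0.3,-0.04],"roll":0},{"offset":[0,0.3,-0.04],"roll":0},{"offset":[0,0.3,-0.04],"roll":0},{"offset":[0,0.3,-0.04],"roll":0},{"offset":[0,0.3,-0.03],"roll":0},{"offset":[0,0.3,-0.02],"roll":0},{"offset":[0,0.3,0],"roll":0}])

```text
t: 11.78
tool_pos: [0.5168, -0.2137, 0.1353]
orientation: [-1.929, -2.473, 0.011]
force: [-20.3, -6.4, 13.1]
opening: 0.0212
```

```bash
python3 - <<'E'
from h import *
p=cams.read_camera('side');c=(267,165)
k=cv2.resize(p['pixels'][c[1]-45:c[1]+45,c[0]-58:c[0]+58,::-1],(640,496),interpolation=cv2.INTER_CUBIC);sc=640/116
from fit import boxpts
for a in((proj(p,boxpts(.5043,-.2168,.2464,.2,.12,0,.06))-[c[0]-58,c[1]-45])*sc+sc/2).astype(int):cv2.circle(k,tuple(map(int,a)),2,(0,255,0),-1)
cv2.imwrite('pics/crop5.png',k);s=robot.read_state();print(s['tool_pos'],s['force'])
E
```

```text
[ 0.5171244  -0.2135364   0.13536574] [-20.21081494  -6.59453379  13.09181853]
```

View pics/crop5.png

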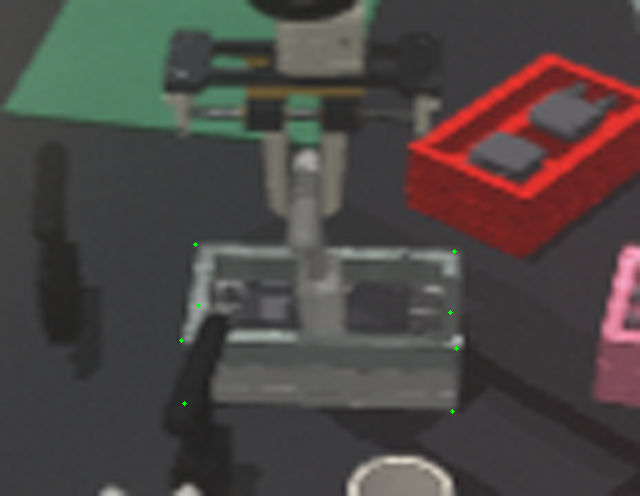

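The mould has not moved (same offset from the green marks), and the core leans left with its bar still between the pads. The rise is about 9 mm. I keep rocking.

>>> step_arm(deltas=[{"offset":[0,-0.3,0],"roll":0},{"offset":[0,-0.3,-0.02],"roll":0},{"offset":[0,-0.3,-0.04],"roll":0},{"offset":[0,-0.3,-0.04],"roll":0},{"offset":[0,-0.3,-0.04],"roll":0},{"offset":[0,-0.3,-0.04],"roll":0},{"offset":[0,-0.3,-0.04],"roll":0},{"offset":[0,-0.3,-0.04],"roll":0},{"offset":[0,-0.3,-0.04],"roll":0},{"offset":[0,-0.3,-0.03],"roll":0},{"offset":[0,-0.3,-0.02],"roll":0},{"offset":[0,-0.3,0],"roll":0}])

```text
t: 13.32
tool_pos: [0.4911, -0.22, 0.1414]
orientation: [1.924, 2.472, 0.011]
force: [17.7, 3.3, 1.4]
opening: 0.0214
```

>>> step_arm(deltas=[{"offset":[0,0.3,0],"roll":0},{"offset":[0,0.3,-0.02],"roll":0},{"offset":[0,0.3,-0.04],"roll":0},{"offset":[0,0.3,-0.04],"roll":0},{"offset":[0,0.3,-0.04],"roll":0},{"offset":[0,0.3,-0.04],"roll":0},{"offset":[0,0.3,-0.04],"roll":0},{"offset":[0,0.3,-0.04],"roll":0},{"offset":[0,0.3,-0.04],"roll":0},{"offset":[0,0.3,-0.03],"roll":0},{"offset":[0,0.3,-0.02],"roll":0},{"offset":[0,0.3,0],"roll":0}])

```text
t: 14.82
tool_pos: [0.5169, -0.2131, 0.1421]
orientation: [-1.928, -2.472, 0.01]
force: [-20.4, -5.3, 10.5]
opening: 0.021
```

>>> step_arm(deltas=[{"offset":[0,-0.3,0],"roll":0},{"offset":[0,-0.3,-0.02],"roll":0},{"offset":[0,-0.3,-0.04],"roll":0},{"offset":[0,-0.3,-0.04],"roll":0},{"offset":[0,-0.3,-0.04],"roll":0},{"offset":[0,-0.3,-0.04],"roll":0},{"offset":[0,-0.3,-0.04],"roll":0},{"offset":[0,-0.3,-0.04],"roll":0},{"offset":[0,-0.3,-0.04],"roll":0},{"offset":[0,-0.3,-0.03],"roll":0},{"offset":[0,-0.3,-0.02],"roll":0},{"offset":[0,-0.3,0],"roll":0}])

```text
t: 16.32
tool_pos: [0.4908, -0.2198, 0.1483]
orientation: [1.924, 2.473, 0.011]
force: [16.8, 4.5, 2.9]
opening: 0.021
```

>>> step_arm(deltas=[{"offset":[0,0.3,0],"roll":0},{"offset":[0,0.3,-0.02],"roll":0},{"offset":[0,0.3,-0.04],"roll":0},{"offset":[0,0.3,-0.04],"roll":0},{"offset":[0,0.3,-0.04],"roll":0},{"offset":[0,0.3,-0.04],"roll":0},{"offset":[0,0.3,-0.04],"roll":0},{"offset":[0,0.3,-0.04],"roll":0},{"offset":[0,0.3,-0.04],"roll":0},{"offset":[0,0.3,-0.03],"roll":0},{"offset":[0,0.3,-0.02],"roll":0},{"offset":[0,0.3,0],"roll":0}])

```text
t: 17.82
tool_pos: [0.5174, -0.2129, 0.1493]
orientation: [-1.928, -2.473, 0.008]
force: [-18.0, -4.9, 11.3]
opening: 0.02
```

>>> step_arm(deltas=[{"offset":[0,-0.3,0],"roll":0},{"offset":[0,-0.3,-0.02],"roll":0},{"offset":[0,-0.3,-0.04],"roll":0},{"offset":[0,-0.3,-0.04],"roll":0},{"offset":[0,-0.3,-0.04],"roll":0},{"offset":[0,-0.3,-0.04],"roll":0},{"offset":[0,-0.3,-0.04],"roll":0},{"offset":[0,-0.3,-0.04],"roll":0},{"offset":[0,-0.3,-0.04],"roll":0},{"offset":[0,-0.3,-0.03],"roll":0},{"offset":[0,-0.3,-0.02],"roll":0},{"offset":[0,-0.3,0],"roll":0}])

```text
t: 19.32
tool_pos: [0.4903, -0.2199, 0.1553]
orientation: [1.924, 2.473, 0.01]
force: [15.8, 5.1, 4.5]
opening: 0.0188
```

```bash
python3 - <<'E'
from h import *
p=cams.read_camera('side');c=(267,165)
k=cv2.resize(p['pixels'][c[1]-45:c[1]+45,c[0]-58:c[0]+58,::-1],(640,496),interpolation=cv2.INTER_CUBIC);sc=640/116
from fit import boxpts
for a in((proj(p,boxpts(.5043,-.2168,.2464,.2,.12,0,.06))-[c[0]-58,c[1]-45])*sc+sc/2).astype(int):cv2.circle(k,tuple(map(int,a)),2,(0,255,0),-1)
cv2.imwrite('pics/crop6.png',k);s=robot.read_state();print(s['tool_pos'],s['force'])
E
```

```text
[ 0.49001561 -0.22011238  0.15550195] [11.54131645  4.49330114  4.11997973]
```

View pics/crop6.png

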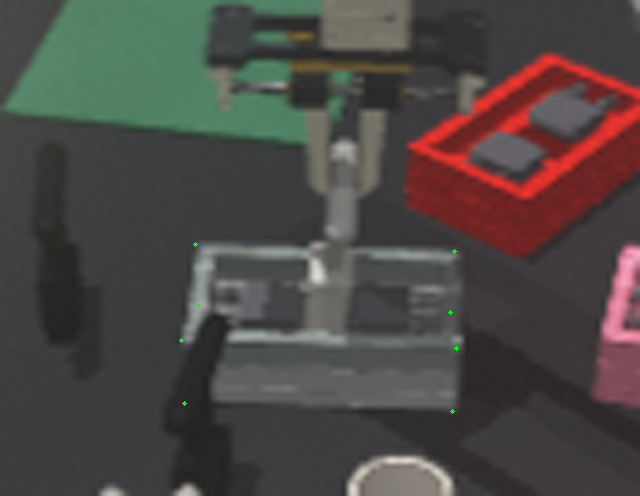

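The opening fell from 21 to 19 mm and the fingertips sit higher on the bar. The bar rolls on the pads and the tool rides up about 11 mm per radian, so the core has risen less than the tool. I regrip lower and lift faster, at about 22 mm/rad of tool rise, to allow for this.

>>> step_arm(deltas=[{"offset":[0,0.2,0],"roll":0},{"offset":[0,0.2,0],"roll":0},{"offset":[0,0,0],"roll":0}], fingers=4.4)

```text
t: 19.75
tool_pos: [0.4895, -0.2195, 0.1525]
orientation: [-1.93, -2.477, 0.0]
force: [-0.2, -0.8, -0.5]
opening: 0.0422
```

>>> step_arm(deltas=[{"offset":[0,0,0.6],"roll":0},{"offset":[0,0,0.7],"roll":0},{"offset":[0,0,0.6],"roll":0},{"offset":[0,0,0],"roll":0}])

```text
t: 20.25
tool_pos: [0.4893, -0.2195, 0.1331]
orientation: [-1.93, -2.477, 0.0]
force: [-0.2, 0.6, -0.1]
opening: 0.0436
```

>>> step_arm(deltas=[{"offset":[0,0,0],"roll":0},{"offset":[0,0,0],"roll":0},{"offset":[0,0,0],"roll":0},{"offset":[0,0,0],"roll":0}], fingers=0, grip_force=45)

```text
t: 20.75
tool_pos: [0.491, -0.2197, 0.1345]
orientation: [1.929, 2.477, 0.002]
force: [5.2, 2.1, -1.7]
opening: 0.0213
```

>>> step_arm(deltas=[{"offset":[0,0.29,-0.03],"roll":0},{"offset":[0,0.29,-0.05],"roll":0},{"offset":[0,0.29,-0.06],"roll":0},{"offset":[0,0.29,-0.06],"roll":0},{"offset":[0,0.29,-0.06],"roll":0},{"offset":[0,0.29,-0.06],"roll":0},{"offset":[0,0.29,-0.06],"roll":0},{"offset":[0,0.29,-0.06],"roll":0},{"offset":[0,0.29,-0.06],"roll":0},{"offset":[0,0.29,-0.06],"roll":0},{"offset":[0,0.25,-0.03],"roll":0},{"offset":[0,0.25,0],"roll":0}])

```text
t: 22.25
tool_pos: [0.5196, -0.2123, 0.1389]
orientation: [-1.929, -2.473, 0.008]
force: [-11.8, -3.8, 3.7]
opening: 0.0211
```

>>> step_arm(deltas=[{"offset":[0,-0.28,-0.03],"roll":0},{"offset":[0,-0.28,-0.06],"roll":0},{"offset":[0,-0.28,-0.07],"roll":0},{"offset":[0,-0.28,-0.07],"roll":0},{"offset":[0,-0.28,-0.07],"roll":0},{"offset":[0,-0.28,-0.07],"roll":0},{"offset":[0,-0.28,-0.07],"roll":0},{"offset":[0,-0.28,-0.07],"roll":0},{"offset":[0,-0.28,-0.07],"roll":0},{"offset":[0,-0.28,-0.06],"roll":0},{"offset":[0,-0.28,-0.04],"roll":0},{"offset":[0,-0.28,-0.02],"roll":0}])

```text
t: 23.75
tool_pos: [0.4917, -0.2194, 0.1479]
orientation: [1.929, 2.476, 0.003]
force: [6.5, 2.0, -5.7]
opening: 0.0211
```

```bash
python3 - <<'E'
from h import *
p=cams.read_camera('side')
s=robot.read_state();print(s['tool_pos'],s['force'],s['opening'])
ends=[r for r in cams.pinpoint(p,'core_bar')];print([(np.round(r['xy'],1),round(r['score'],2)) for r in ends])
t=s['tool_pos']
for z in(.14,.15,.16):print(z,proj(p,[t[0],t[1],z]))
E
```

```text
[ 0.49151749 -0.21951344  0.14799321] [ 5.49113117  0.36436646 -4.44770953] 0.021145010220419987
[(array([214.7, 154.4]), 0.7), (array([270.8, 150.3]), 0.63), (array([245. , 188.6]), 0.51)]
0.14 [[270.21928879 157.01466743]]
0.15 [[270.24950184 154.92869316]]
0.16 [[270.27999303 152.82351564]]
```

>>> step_arm(deltas=[{"offset":[0,0.28,-0.04],"roll":0},{"offset":[0,0.28,-0.06],"roll":0},{"offset":[0,0.28,-0.07],"roll":0},{"offset":[0,0.28,-0.07],"roll":0},{"offset":[0,0.28,-0.07],"roll":0},{"offset":[0,0.28,-0.07],"roll":0},{"offset":[0,0.28,-0.07],"roll":0},{"offset":[0,0.28,-0.07],"roll":0},{"offset":[0,0.28,-0.07],"roll":0},{"offset":[0,0.28,-0.06],"roll":0},{"offset":[0,0.28,-0.04],"roll":0},{"offset":[0,0.28,-0.02],"roll":0}])

```text
t: 25.35
tool_pos: [0.5217, -0.2118, 0.1538]
orientation: [-1.93, -2.476, 0.003]
force: [-5.7, -1.8, -1.8]
opening: 0.0209
```

```bash
python3 - <<'E'
from h import *
p=cams.read_camera('side');c=(267,165)
k=cv2.resize(p['pixels'][c[1]-45:c[1]+45,c[0]-58:c[0]+58,::-1],(640,496),interpolation=cv2.INTER_CUBIC);sc=640/116
from fit import boxpts
for a in((proj(p,boxpts(.5043,-.2168,.2464,.2,.12,0,.06))-[c[0]-58,c[1]-45])*sc+sc/2).astype(int):cv2.circle(k,tuple(map(int,a)),2,(0,255,0),-1)
cv2.imwrite('pics/crop7.png',k);s=robot.read_state();print(s['tool_pos'],s['force'])
E
```

```text
[ 0.5220386  -0.21177067  0.15390241] [-5.56080195 -1.1858538  -2.06807703]
```

View pics/crop7.png

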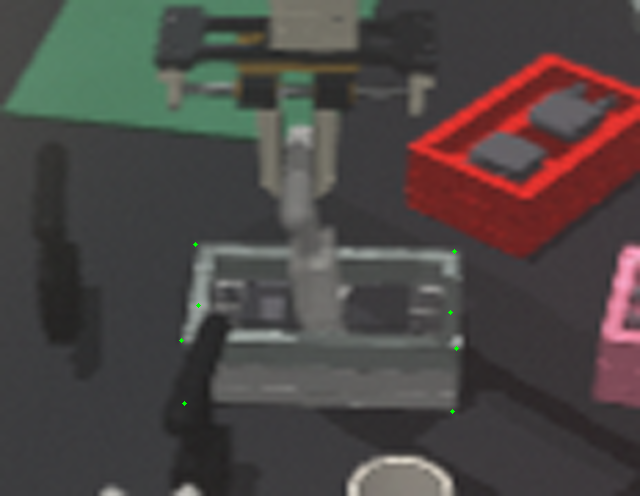

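>>> step_arm(deltas=[{"offset":[0,-0.28,-0.04],"roll":0},{"offset":[0,-0.28,-0.06],"roll":0},{"offset":[0,-0.28,-0.06],"roll":0},{"offset":[0,-0.28,-0.06],"roll":0},{"offset":[0,-0.28,-0.06],"roll":0},{"offset":[0,-0.28,-0.06],"roll":0},{"offset":[0,-0.28,-0.06],"roll":0},{"offset":[0,-0.28,-0.06],"roll":0},{"offset":[0,-0.28,-0.06],"roll":0},{"offset":[0,-0.28,-0.05],"roll":0},{"offset":[0,-0.28,-0.03],"roll":0},{"offset":[0,-0.28,0],"roll":0}])

```text
t: 26.9
tool_pos: [0.4905, -0.2199, 0.1606]
orientation: [1.93, 2.477, 0.0]
force: [5.2, 1.1, -1.2]
opening: 0.021
```

>>> step_arm(deltas=[{"offset":[0,0.28,-0.02],"roll":0},{"offset":[0,0.28,-0.04],"roll":0},{"offset":[0,0.28,-0.05],"roll":0},{"offset":[0,0.28,-0.05],"roll":0},{"offset":[0,0.28,-0.05],"roll":0},{"offset":[0,0.2,-0.05],"roll":0},{"offset":[0,0,0],"roll":0}])

```text
t: 27.78
tool_pos: [0.5053, -0.2158, 0.1622]
orientation: [-1.93, -2.477, 0.001]
force: [-5.1, -0.8, -6.2]
opening: 0.0209
```

>>> step_arm(deltas=[{"offset":[0,-0.1,-0.1],"roll":0},{"offset":[0,-0.1,-0.1],"roll":0},{"offset":[0,0,-0.1],"roll":0},{"offset":[0,0,-0.1],"roll":0},{"offset":[0,0,0],"roll":0}])

```text
t: 28.4
tool_pos: [0.5044, -0.2164, 0.1672]
orientation: [1.93, 2.477, 0.001]
force: [-0.2, 0.2, -5.0]
opening: 0.0207
```

The lateral force is zero and the pull is only about the core's weight (5 N), so the core is free. I lift it and look.

>>> step_arm(deltas=[{"offset":[0,0,-0.3],"roll":0},{"offset":[0,0,-0.6],"roll":0},{"offset":[0,0,-0.9],"roll":0},{"offset":[0,0,-1.4],"roll":0},{"offset":[0,0,-1.8],"roll":0},{"offset":[0,0,-1.8],"roll":0},{"offset":[0,0,-1.8],"roll":0},{"offset":[0,0,-1.8],"roll":0},{"offset":[0,0,-1.6],"roll":0},{"offset":[0,0,-1.2],"roll":0},{"offset":[0,0,-0.8],"roll":0},{"offset":[0,0,-0.3],"roll":0}], grip_force=55)

```text
t: 29.9
tool_pos: [0.5039, -0.2164, 0.31]
orientation: [1.931, 2.478, 0.0]
force: [0.6, -0.2, -5.2]
opening: 0.0207
```

```bash
python3 - <<'E'
from h import *
from plan import plan
p=cams.read_camera('side');pt=cams.read_camera('top');c=(267,145)
k=cv2.resize(p['pixels'][c[1]-60:c[1]+60,c[0]-77:c[0]+77,::-1],(640,496),interpolation=cv2.INTER_CUBIC);sc=640/154
s=robot.read_state();t=s['tool_pos'];b=np.array([-.244,.97,0])*.06
from fit import boxpts
for a in((proj(p,np.vstack([boxpts(.5043,-.2168,.2464,.2,.12,0,.06),[t,t+b]]))-[c[0]-77,c[1]-60])*sc+sc/2).astype(int):cv2.circle(k,tuple(map(int,a)),2,(0,255,0),-1)
cv2.imwrite('pics/crop8.png',k)
print([(np.round(r['xy']),round(r['score'],2)) for r in cams.pinpoint(p,'core_bar')[:3]], proj(p,[t,t+[0,0,.01]]))
plan([.4961,.1731,t[2]],.30)
E
```

```text
[(array([245., 189.]), 0.8), (array([265., 117.]), 0.75), (array([217., 154.]), 0.66)] [[267.30076723 118.79146541]
 [267.31901921 116.34088889]]
t 30.05 tcp [ 0.5037 -0.2163  0.3093] tilt [-0.001  0.    -1.   ] F [-0.2  0.6 -5.1] q6 -0.75 open 0.0208
roll -0.053 offset cm [ 3.742e+01  1.078e+01 -2.000e-02] 
tool x [-0.296  0.955  0.001] y [ 0.955  0.296 -0.001]
```

View pics/crop8.png

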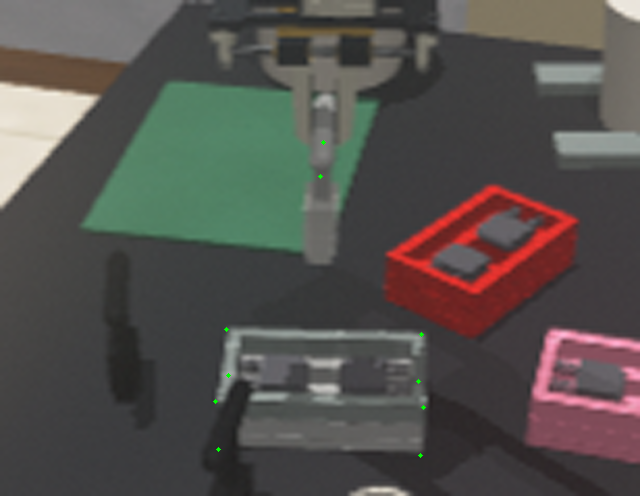

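The core hangs upright in the fingers (bar about row 130, foot about rows 190–260), the mould below is unmoved, and the bar is about 9 mm above the TCP. I carry it over to the rack.

>>> step_arm(deltas=[{"offset":[0,0,0],"roll":-0.053},{"offset":[1.5,0.43,0],"roll":0},{"offset":[2.5,0.72,0],"roll":0},{"offset":[3.5,1.0,0],"roll":0},{"offset":[4.5,1.3,0],"roll":0},{"offset":[4.5,1.3,0],"roll":0},{"offset":[4.5,1.3,0],"roll":0},{"offset":[4.5,1.3,0],"roll":0},{"offset":[4.5,1.3,0],"roll":0},{"offset":[3.5,1.0,0],"roll":0},{"offset":[2.5,0.6,0],"roll":0},{"offset":[1.3,0.3,0],"roll":0}])

```text
t: 31.55
tool_pos: [0.4935, 0.1731, 0.3094]
orientation: [-1.863, -2.529, 0.0]
force: [0.2, -0.4, -4.5]
opening: 0.0207
```

```bash
python3 - <<'E'
from h import *
from plan import plan
p=cams.read_camera('side');pt=cams.read_camera('top')
c=(242,205)
k=cv2.resize(p['pixels'][c[1]-80:c[1]+80,c[0]-80:c[0]+80,::-1],(560,560),interpolation=cv2.INTER_CUBIC)
cv2.imwrite('pics/crop9.png',k)
plan([.494,.171,.152],.30)
E
```

```text
t 31.65 tcp [0.4938 0.1725 0.3095] tilt [-0.001  0.    -1.   ] F [ 0.1 -1.  -5. ] q6 -0.06 open 0.0205
roll 0.001 offset cm [-0.15 -0.02 15.75] 
tool x [-0.296  0.955  0.   ] y [ 0.955  0.296 -0.   ]
```

View pics/crop9.png

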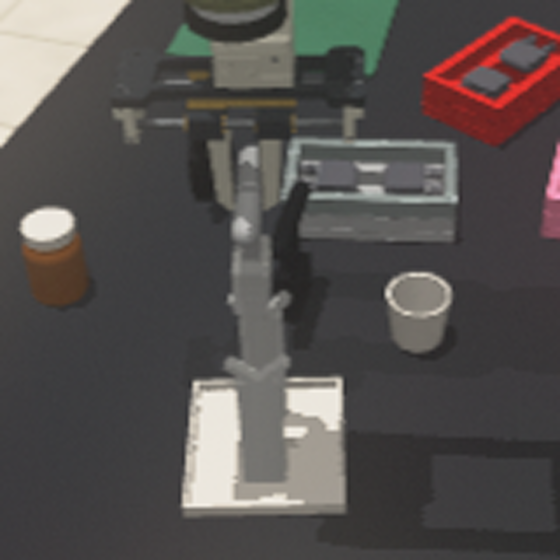

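```bash
python3 - <<'E'
from h import *
from fit import boxpts
p=cams.read_camera('side');pt=cams.read_camera('top')
np.set_printoptions(precision=1,suppress=True)
f=lambda q:np.array([162,125])+np.array(q)/3.5-.5
u=np.array([-.296,.955,0])
print('bar now near/mid/far',proj(p,[np.array([.4938,.1725,.318])+u*k for k in(.06,0,-.06)]),'obs',f((243,232)),f((250,155)))
for C in([.4961,.1731],[.490,.17]):
    C=np.array(C+[.144]);print(C,'V bottoms ctr near/far',proj(p,[C+u*.047,C-u*.047,C+u*.041,C-u*.041]))
    print(' tray top',proj(p,boxpts(C[0],C[1],.3,.15,.16,.014,.014)[::2]))
print('obs V',f((260,376)),f((262,310)),'tray corners',[f(q) for q in((182,515),(345,508),(193,380),(342,378))])
E
```

```text
bar now near/mid/far [[231.2 193.9]
 [232.5 180.2]
 [233.7 167.7]] obs [230.9 190.8] [232.9 168.8]
[0.5 0.2 0.1] V bottoms ctr near/far [[234.  234.2]
 [235.6 213.1]
 [234.2 232.8]
 [235.6 214.3]]
 tray top [[258.9 233. ]
 [258.8 269.3]
 [217.1 233.1]
 [212.5 269.5]]
[0.5 0.2 0.1] V bottoms ctr near/far [[236.3 233.9]
 [237.7 212.8]
 [236.4 232.5]
 [237.6 214.1]]
 tray top [[260.8 232.7]
 [260.9 269. ]
 [219.  232.9]
 [214.6 269.2]]
obs V [235.8 231.9] [236.4 213.1] tray corners [array([213.5, 271.6]), array([260.1, 269.6]), array([216.6, 233.1]), array([259.2, 232.5])]
```

The bar and the V seats agree within about 2 mm. I lower it.

>>> step_arm(deltas=[{"offset":[-0.1,0,0.6],"roll":0},{"offset":[0,0,1.2],"roll":0},{"offset":[0,0,1.6],"roll":0},{"offset":[0,0,1.6],"roll":0},{"offset":[0,0,1.6],"roll":0},{"offset":[0,0,1.6],"roll":0},{"offset":[0,0,1.6],"roll":0},{"offset":[0,0,1.6],"roll":0},{"offset":[0,0,1.4],"roll":0},{"offset":[0,0,1.0],"roll":0},{"offset":[0,0,0.6],"roll":0},{"offset":[0,0,0.4],"roll":0}])

```text
t: 33.25
tool_pos: [0.4949, 0.1703, 0.1617]
orientation: [1.864, 2.528, 0.0]
force: [-0.9, -0.8, -5.1]
opening: 0.0206
```

>>> step_arm(deltas=[{"offset":[0,0,0.2],"roll":0},{"offset":[0,0,0.2],"roll":0},{"offset":[0,0,0.1],"roll":0},{"offset":[0,0,0],"roll":0}])

```text
t: 33.75
tool_pos: [0.4948, 0.1702, 0.1568]
orientation: [1.865, 2.528, 0.0]
force: [1.4, 0.1, -5.0]
opening: 0.0209
```

>>> step_arm(deltas=[{"offset":[0,0,0.15],"roll":0},{"offset":[0,0,0.15],"roll":0},{"offset":[0,0,0.15],"roll":0},{"offset":[0,0,0],"roll":0}])

```text
t: 34.25
tool_pos: [0.4947, 0.1702, 0.1522]
orientation: [-1.864, -2.528, 0.0]
force: [0.3, -0.5, -4.7]
opening: 0.0207
```

>>> step_arm(deltas=[{"offset":[0,0,0.12],"roll":0},{"offset":[0,0,0.12],"roll":0},{"offset":[0,0,0.12],"roll":0},{"offset":[0,0,0],"roll":0}])

```text
t: 34.75
tool_pos: [0.4954, 0.1703, 0.1514]
orientation: [1.863, 2.527, 0.002]
force: [-9.1, -3.6, 15.5]
opening: 0.0204
```

Contact: the +x slope of the V pushes back, so the bar has to shift about 3 mm towards −x.

>>> step_arm(deltas=[{"offset":[0,-0.15,-0.2],"roll":0},{"offset":[0,-0.15,0],"roll":0},{"offset":[0,0,0.1],"roll":0},{"offset":[0,0,0],"roll":0}])

```text
t: 35.25
tool_pos: [0.4943, 0.1701, 0.1519]
orientation: [1.862, 2.525, 0.008]
force: [4.2, 1.8, 5.3]
opening: 0.0206
```

>>> step_arm(deltas=[{"offset":[0,0.1,0],"roll":0},{"offset":[0,0,0],"roll":0}], grip_force=10)

```text
t: 35.5
tool_pos: [0.4948, 0.17, 0.1515]
orientation: [1.863, 2.526, 0.006]
force: [4.5, 0.3, 5.7]
opening: 0.0216
```

>>> step_arm(deltas=[{"offset":[0,0,0],"roll":0},{"offset":[0,0,0],"roll":0},{"offset":[0,0,0],"roll":0},{"offset":[0,0,0],"roll":0},{"offset":[0,0,0],"roll":0}], fingers=5)

```text
t: 36.12
tool_pos: [0.4927, 0.1696, 0.1495]
orientation: [-1.864, -2.528, 0.0]
force: [-0.4, -0.2, 0.1]
opening: 0.0499
```

>>> step_arm(deltas=[{"offset":[0,0,-0.5],"roll":0},{"offset":[0,0,-1],"roll":0},{"offset":[0,0,-1.5],"roll":0},{"offset":[0,0,-2],"roll":0},{"offset":[0,0,-2.5],"roll":0},{"offset":[0,0,-2.5],"roll":0},{"offset":[0,0,-2],"roll":0},{"offset":[0,0,0],"roll":0},{"offset":[0,0,0],"roll":0}])

```text
t: 37.25
tool_pos: [0.4925, 0.1696, 0.2689]
orientation: [-1.864, -2.528, 0.001]
force: [0.1, -0.1, -0.2]
opening: 0.0498
```

```bash
python3 - <<'E'
from h import *
p=cams.read_camera('side');pt=cams.read_camera('top')
ims=[cv2.resize(p['pixels'][140:290,180:330,::-1],(400,400),interpolation=cv2.INTER_CUBIC),cv2.resize(p['pixels'][190:280,193:283,::-1],(400,400),interpolation=cv2.INTER_CUBIC)]
cv2.imwrite('pics/crop10.png',np.hstack(ims))
a=p['pixels'].astype(int)
for i in range(12):robot.read_state()
b=cams.read_camera('side')['pixels'].astype(int);print('diff in rack region',np.abs(a-b)[190:280,193:283].max())
s=robot.read_state();print(s['t'],s['tool_pos'],s['force'])
E
```

```text
diff in rack region 47
37.4 [0.49223897 0.16950488 0.26829984] [ 0.11575677  0.5441084  -0.18554182]
```

View pics/crop10.png

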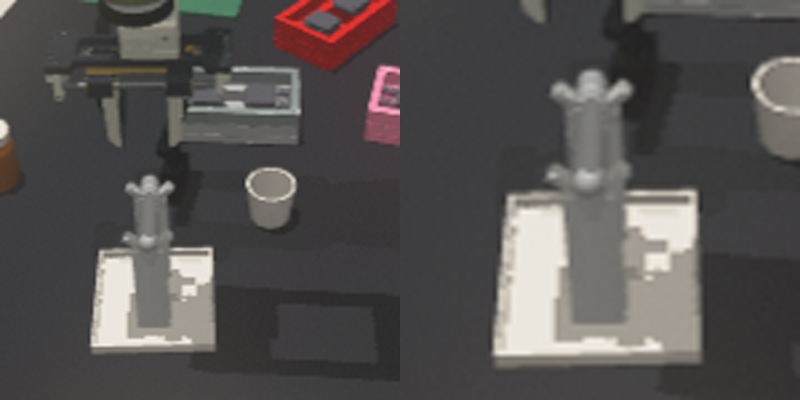

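The bar ends sit in both V seats. I back off and let it settle, then check for motion.

>>> step_arm(deltas=[{"offset":[0,0,-2],"roll":0},{"offset":[0,-3,-3],"roll":0},{"offset":[0,-4,-3],"roll":0},{"offset":[0,-4,0],"roll":0},{"offset":[0,-4,0],"roll":0},{"offset":[0,-3,0],"roll":0},{"offset":[0,0,0],"roll":0},{"offset":[0,0,0],"roll":0},{"offset":[0,0,0],"roll":0},{"offset":[0,0,0],"roll":0},{"offset":[0,0,0],"roll":0},{"offset":[0,0,0],"roll":0}])

```text
t: 38.9
tool_pos: [0.3209, 0.1165, 0.3495]
orientation: [-1.864, -2.528, 0.001]
force: [0.5, -0.5, -1.5]
opening: 0.0503
```

>>> step_arm(deltas=[{"offset":[0,0,0]},{"offset":[0,0,0]},{"offset":[0,0,0]},{"offset":[0,0,0]},{"offset":[0,0,0]},{"offset":[0,0,0]},{"offset":[0,0,0]},{"offset":[0,0,0]},{"offset":[0,0,0]},{"offset":[0,0,0]},{"offset":[0,0,0]},{"offset":[0,0,0]}])

```text
schema error: expected keys offset, roll
```

```bash
python3 - <<'E'
from fit import *
T=[];S=[]
for i in range(5):
    pt=cams.read_camera('top');p=cams.read_camera('side');T.append(pt['pixels'].astype(int));S.append(p['pixels'].astype(int))
for i in range(1,5):print('mean/max diff rack side',np.abs(S[i]-S[0])[190:280,193:283].mean().round(2),np.abs(S[i]-S[0])[190:280,193:283].max(),'empty bg',np.abs(S[i]-S[0])[190:280,100:170].mean().round(2),np.abs(S[i]-S[0])[190:280,100:170].max(),'top',np.abs(T[i]-T[0])[165:230,170:235].mean().round(2))
m=sil(p,'mould',np.array((267,180)));mt=sil(pt,'mould',np.array((317,192)));z=np.zeros((384,512),bool)
f=lambda v:boxpts(*v,.2,.12,0,.06)
for q,mm in((pt,mt),(p,m)):
    if mm is not None:
        mm=cv2.morphologyEx(mm.astype(np.uint8),cv2.MORPH_CLOSE,np.ones((7,7)))*1.
        r=fit([(q,mm,z)],f,[.504,-.217,.247]);print('mould',r.x.round(4),r.fun)
k=[cv2.resize(pt['pixels'][150:250,155:255,::-1],(400,400),interpolation=cv2.INTER_CUBIC),cv2.resize(p['pixels'][190:280,193:283,::-1],(400,400),interpolation=cv2.INTER_CUBIC)]
cv2.imwrite('pics/crop11.png',np.hstack(k))
s=robot.read_state();print(s['t'],s['tool_pos'],s['force'])
E
```

```text
mean/max diff rack side 0.67 5 empty bg 0.67 4 top 0.57
mean/max diff rack side 0.67 5 empty bg 0.67 4 top 0.64
mean/max diff rack side 0.67 4 empty bg 0.66 4 top 0.66
mean/max diff rack side 0.68 4 empty bg 0.67 4 top 0.69
mould [ 0.5033 -0.216   0.2722] 69.6875
mould [ 0.5031 -0.2198  0.2825] 218.6875
39.5 [0.32085398 0.11645716 0.34965519] [ 0.17602619 -0.12994134  0.31804486]
```

```bash
python3 - <<'E'
from h import *
np.set_printoptions(precision=1,suppress=True)
for c in('top','side'):
    p=cams.read_camera(c)
    for n in('core','core_bar'):print(c,n,[(np.array(r['xy']),round(r['score'],2)) for r in cams.pinpoint(p,n)[:4]])
    for r in cams.silhouettes(p,'core'):
        if abs(r['xy'][0]-215)<45:
            m=r['mask'];ys,xs=np.nonzero(m);print('mask',r['xy'],m.sum(),xs.min(),xs.max(),ys.min(),ys.max())
    B=np.array([.4935,.171,.16]);ex=np.array([.955,.296,0])
    for th in(-.15,0,.15):print('lean',th,'bar/foot px',proj(p,[B,B+.125*np.array([np.sin(th)*ex[0],np.sin(th)*ex[1],-np.cos(th)])]).ravel())
E
```

```text
top core [(array([259.1, 185.4]), 0.81), (array([201.4, 195.1]), 0.59), (array([308. , 133.6]), 0.58)]
top core_bar [(array([313.4, 122.4]), 0.93), (array([200.3, 184.6]), 0.6), (array([257. , 176.6]), 0.57)]
mask [197.1, 187.4] 199 178 214 179 193
mask [238.5, 109.4] 403 235 253 96 122
lean -0.15 bar/foot px [196.2 188.7 203.2 201.2]
lean 0 bar/foot px [196.2 188.7 201.6 196.1]
lean 0.15 bar/foot px [196.2 188.7 199.9 190.9]
side core [(array([244.8, 211.8]), 0.83), (array([221.5, 176.3]), 0.49)]
side core_bar [(array([243.3, 188.6]), 0.76), (array([236. , 218.7]), 0.68), (array([280.4, 217.1]), 0.66), (array([218.7, 155.5]), 0.56)]
mask [233.0, 222.4] 188 231 238 207 234
mask [219.6, 166.4] 237 214 222 146 181
mask [245.0, 195.7] 291 238 249 177 215
lean -0.15 bar/foot px [235.6 219.4 243.  245.6]
lean 0 bar/foot px [235.6 219.4 237.5 245.9]
lean 0.15 bar/foot px [235.6 219.4 231.9 245.6]
```

Bar and foot pixels match an upright core in the seat, and nothing is moving. I hand it in.

```bash
python3 -c "
from plant import robot
print(robot.close_job())"
```

```text
the job is handed in; nothing more can be done
None
```

The core is out of the mould and hanging upright and still in the rack's V seats. The gripper has let go and is well clear. I handed the job in at about 40 s of the 72 s allowed.

**How it went:** I rocked the core loose with about 12 swings of roughly ±0.14 rad while easing it upwards. Partway through, the bar was rolling on the pads, so the gripper rode up it. I regripped lower and lifted a little faster per swing. The core came free with only about its own weight (5 N) on the wrist. The largest force I read was about 27 N.

**Last checks:**
- **Seating:** the side picture shows the bar ends in both V seats. The detected bar (side view) and foot (top view) lie within about 1 px of where an upright, seated core would be.
- **Stillness:** five pictures in a row showed no change beyond camera noise.
- **Mould:** it looked unmoved in every picture. My last position fits are within about 3 mm of the first ones, but their yaw read 0.27–0.28 rad against 0.25 at the start. I put that down to fit noise, since the core partly hid the mould in the first fits.

**Less certain:**
- **Bar height:** the top view put the bar's centre about 6 px off, but the side view agreed with the seat.
- **Final picture:** I had used up the picture viewings, so the last upright and stillness checks are numbers only.
- **Jar, pot and tiles:** I did not measure these again at the end. The jar and pot looked untouched in the pictures taken at the rack.

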